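Close up and clamp the glass rack

TASK

The three glasses stand loosely spaced in the chrome rack. Loosen the clamp knob of the sliding stop, slide the stop along until the glasses stand closed up against the rack's end plate (touching or nearly so, without squeezing them hard), then turn the knob fully tight again so that the stop is locked. Keep the glasses upright in the rack and leave the other things on the shelf where they are.

Things in the scene. Friction and masses are not known exactly. Their poses are not given: they have to be found in the camera images.
- rack: Chrome glass rack fixed to the worktop, 400 mm long. Origin: middle of its underside; y runs along the rack toward the fixed end plate, x across it, away from the knob side, z up. Tray floor 20 mm up, 84 mm wide; guard bars at x = +-40 mm, 56 mm high, keep the glasses in line. Square guide rail along y at x = -102, z = 49 mm.
- rack_end (a point): Point on the inner face of the rack's fixed end plate (rack y = +165 mm), at tray floor height. The plate rises to 105 mm above the worktop.
- towel_bar (a point): Middle of the rack's fixed chrome towel bar, 12 mm thick, 392 mm long along rack y, at rack x = -85, z = 230 mm, on end posts at y = +-196 mm. It hangs over the knob and blocks a tool coming straight down; come along the knob's axis.
- stop_face (a point): Centre of the flat face of the sliding stop that looks at the glasses (a steel plate 70 mm wide, from 23 to 101 mm above the worktop); turned as the rack.
- stop (a joint): Travel of the sliding stop along the rack, m: 0 is farthest from the end plate, grows toward it (rack +y), up to 0.14. Face-to-end-plate distance is 0.313 minus this. Starts at 0 to 0.05; the row of three 66 mm glasses is just closed at about 0.115. Slides with about 2 N when free.
- knob (a joint): Angle of the stop's clamp knob, rad: 0 fully tight (wing across the rail), 1.45 fully loose (wing along the rail). Grows anticlockwise seen from the knob's top. Below about 0.6 it clamps the stop; above 0.9 the stop is free. Stays where left; takes about 0.4 N m.
- knob_grip (a point): On the knob's axis, in the black wing, to go between the finger pads. Wing 74 mm long (point x), 15 mm thick (point y), 30 mm high (point z); its top is 11 mm above this point, its underside 19 mm and the grey boss (48 mm across) 32 mm below. Site z is the knob's axis, outward; it leans 35 degrees from vertical toward rack -x. Turns with the knob, travels with the stop.
- glass_a: Clear glass tumbler standing in the rack's tray, nearest the fixed end plate: 66 mm across, 90 mm high, about 0.2 kg. Origin at the centre of its underside; z up.
- glass_b: Clear glass tumbler standing in the rack's tray, in the middle: 66 mm across, 90 mm high, about 0.2 kg. Origin at the centre of its underside; z up.
- glass_c: Clear glass tumbler standing in the rack's tray, nearest the sliding stop: 66 mm across, 90 mm high, about 0.2 kg. Origin at the centre of its underside; z up.
- dish: Bystander: white ceramic bowl-like dish, 110 mm across, 35 mm high. Origin under its centre.
- holder: Bystander: green silicone tumbler-holder, a square open tube 66x66x105 mm lying on its side. Origin under its centre.
- tin: Bystander: stainless steel tin 100x140x70 mm with a hinged flap on top. Origin under its centre.
- inflator: Bystander: red plastic hand inflator lying down, about 220 mm long, T-handle at one end. Origin under its centre.
- lotion: Bystander: white plastic bottle, 60 mm across, 150 mm high. Origin under its centre.
- cotton_jar: Bystander: white ceramic jar, 80 mm across, 100 mm high. Origin under its centre.
Mind the look-alikes: they are no part of the job. What is shaped like the glass_b but purple or red is not meant. Leave any blue look-alike of the glass_c alone.

How it is judged:
By the outcome, as a careful person would: the job done as asked, in the order asked, and still so for the second after the job is handed in, with the robot touching nothing.
It also fails if it takes over 43 s, if anything falls off the work surface, if the arm or the gripper's body presses on something with over 40 N, if the wrist force passes 120 N, or if a joint passes its speed limit or range.

ROBOT

A 6-joint arm with a two-finger parallel gripper is mounted at the origin on the work surface. World frame = base frame: x ahead of the robot, y to its left, z up, the work surface at z = 0. Lengths are in m, angles in degrees, forces in N, time in s.
With the tool pointing down it reaches from about 0.25 to 0.725 m from the base axis. Payload 9.7 kg.
Tool frame: the origin (TCP) lies midway between the tips of the shut fingers; the grasp point (between the pads) lies 19 mm behind it; z points along the fingers, y is the line along which they close (so a half turn about z gives the same grasp; the last joint's range is limited). The gripper opens to 85 mm and grips with 20 to 120 N. Pads are 22 mm wide; open, the fingers measure 114 mm over their backs; the gripper's body (76 mm by 85 mm) begins 54 mm behind the grasp point. The pads swing forward as they close: fully open they stand 13 mm farther back than shut.
Start: joints at [72.766, 4.979, 10.078, 95.1, 0, 90], TCP at [0.163, 0.525, 0.231] pointing down, gripper open.
Joint ranges: [-179.16, 179.16], [-48.56, 103.87], [-65.8, 70.77], [-126.05, 130.52], [-82.76, 87.17], [-180, 180]. Speed limits (degrees/s): [127.2, 127.2, 147.25, 180, 180, 180].

INTERFACE

Orientations are given as [roll, pitch, yaw] about the fixed x, y, z axes, in that order (R = Rz(yaw) Ry(pitch) Rx(roll)).
In Python, from workcell import readout, imaging, bot, spotter gives the robot as it stands.
- The arm moves only by the shell command python3 -m jog 'ROWS' [FORCE]. ROWS is JSON, a list of rows, each an object with "rotation": the turn, a rotation vector about the world's x, y, z in degrees, a list of three; "translation": the shift along the world's x, y, z in mm, a list of three; "grip": the finger opening in mm, from 0 to 85.4. In form: [{"rotation": [wx, wy, wz], "translation": [dx, dy, dz], "grip": grip}, ...]. A call has 1 to 20 rows; each row is the pose to reach, as a shift and turn from the pose commanded when the call began; what a row does not reach only later rows make up. A row lasts 1/10 s, in which the tool goes at most 50 mm and 8.59 degrees, less where a joint would pass 70% of its speed; a pose out of reach is approached as far as the arm can. A call with a gripper value outside its range is refused whole. The fingers move at their own pace and stop on an object; FORCE is the grip in N (left out, the last holds). Time passes only in rows, so rows that repeat a pose let the fingers close. It gives the time, the measured TCP pose, the force, the opening and the grip force at its end, in the units of the state.
- readout.get_obs(): the state, without advancing time (a new reading comes with each control period).
- imaging.camera(name): name is "scene" or "top"; returns (picture, depth): 480x640x3 uint8, red, green, blue; 480x640 float32, m along the optical axis (not along the pixel's ray), 0 where there is no reading.
- imaging.camera_info(name): a dict with "vertical_fov" (degrees; the focal length in pixels is half the picture's height over the tangent of half this angle, whatever the lens; pixels are square), "cx", "cy" (the principal point, pixels), "extrinsics" (4x4, takes a point from camera to world coordinates). Camera axes: x right, y down, z forward; pixel columns grow to the right and rows downward; lengths in m; the calibration is good to about 2 mm. A picture is of the moment at which its call begins. camera_info takes no time and is no camera call.
- bot.job_done(): hands the job in; it is judged then, once.
Trained networks look in the newest picture that a camera, given by its name, has taken for a name from the list of things; names that differ only in an ending like _2 or _b are one class to them, and where a whole thing is asked for, a point or a joint stands for the part that bears it (a point fixed in the world has none). Each returns a list of dicts, best first, with "confidence" (0 to 1); they miss things now and then, are a little off and sometimes report something else, mostly with a low value. They report only what shows in the picture. A call takes as long as a camera call. They do not tell look-alikes from the thing itself.
- spotter.spot_in(camera, target): "box" ([centre column, centre row, width, height] in pixels, round what is visible of it).
- spotter.mark_of(camera, target): "uv" ([column, row] in pixels: a listed point, or the origin of a listed thing).
The state is a dict: "time": time; "q": joint angles; "qd": joint speeds; "joint_efforts": joint torques, N m; "ee_pos": TCP position; "tcp_rot": TCP orientation; "wrist_force": force on the tool from outside, world axes, zero at the start; "torque": the same for the moment, N m; "opening": finger opening in m; "grasp_force": force on a finger pad.
Only numpy, scipy, OpenCV 4.12 (cv2) and the standard library are available. Lean on these libraries where they do the work, as an engineer would, in place of code of your own. Each camera call takes 0.05 s, during which the arm holds its last target. There are 200 camera calls.

## Working session

There is one attempt and no reset: what is moved stays moved. The work goes in short steps, Python scripts to look and compute and a shell command to move; the robot and the scene stay as the last step left them, time stands still between calls to the robot, and variables do not carry over. Pictures are saved under pics/ and viewed, at most 10 in all, crops included, and the job is handed in when it is done.

```bash
mkdir -p pics; ls
cat > h.py <<'E'
import numpy as np, cv2
from workcell import readout, imaging, bot, spotter
def K(n):
    i=imaging.camera_info(n); f=240/np.tan(np.radians(i["vertical_fov"])/2)
    return f,i["cx"],i["cy"],np.array(i["extrinsics"])
def ray(n,uv):
    f,cx,cy,E=K(n); d=E[:3,:3]@np.array([(uv[0]-cx)/f,(uv[1]-cy)/f,1]); return E[:3,3],d
def pt(n,uv,z): o,d=ray(n,uv); return o+d*(z)   # z = depth
def onz(n,uv,h): o,d=ray(n,uv); return o+d*((h-o[2])/d[2])
def tri(uv1,uv2,n1="scene",n2="top"):
    A=[];b=[]
    for n,uv in((n1,uv1),(n2,uv2)):
        o,d=ray(n,uv); d=d/np.linalg.norm(d); P=np.eye(3)-np.outer(d,d); A.append(P); b.append(P@o)
    x,*_=np.linalg.lstsq(np.vstack(A),np.hstack(b),rcond=None)
    return x, np.linalg.norm(np.vstack(A)@x-np.hstack(b))
def proj(n,p):
    f,cx,cy,E=K(n); c=E[:3,:3].T@(np.array(p)-E[:3,3]); return c[:2]/c[2]*f+[cx,cy]
E
python3 - <<'E'
from h import *
np.set_printoptions(precision=3,suppress=True)
o=readout.get_obs();print(o)
for n in("scene","top"):
    im,d=imaging.camera(n); cv2.imwrite(f"pics/{n}0.png",im[:,:,::-1]); np.save(f"pics/{n}0.npy",d)
    print(n,imaging.camera_info(n))
r={}
for t in["rack","rack_end","towel_bar","stop_face","knob_grip","glass_a","glass_b","glass_c"]:
    for n in("scene","top"):
        m=spotter.mark_of(n,t); r[t,n]=m
        print(t,n,[(np.round(x["uv"],1).tolist(),round(x["confidence"],2)) for x in m[:5]])
    if r[t,"scene"] and r[t,"top"]: print("  tri",*tri(r[t,"scene"][0]["uv"],r[t,"top"][0]["uv"]))
E
```

```text
pics
{'time': 0.0, 'q': array([72.766,  5.011, 10.034, 95.097,  0.002, 90.   ]), 'qd': array([ 0.003, -0.037, -0.051,  0.012, -0.067, -0.03 ]), 'joint_efforts': array([ -0.001, -52.038,  46.481,   0.016,  -0.   ,   0.   ]), 'ee_pos': array([0.163, 0.525, 0.231]), 'tcp_rot': array([-179.926,   -0.002,  162.766]), 'wrist_force': array([ 0.627, -0.192, -0.225]), 'torque': array([-0.002,  0.029, -0.04 ]), 'grasp_force': 0.0, 'opening': 0.08553963757021764}
scene {'vertical_fov': 55.62584798985576, 'cx': 317.5163717578739, 'cy': 237.37553269716392, 'extrinsics': array([[ 0.67 ,  0.568, -0.478,  1.198],
       [ 0.742, -0.511,  0.433, -0.557],
       [ 0.002, -0.645, -0.764,  1.129],
       [ 0.   ,  0.   ,  0.   ,  1.   ]])}
top {'vertical_fov': 57.80607402685152, 'cx': 315.2775843917669, 'cy': 241.4957302467884, 'extrinsics': array([[ 0.011, -0.992,  0.128,  0.43 ],
       [-1.   , -0.013, -0.011,  0.017],
       [ 0.013, -0.128, -0.992,  1.317],
       [ 0.   ,  0.   ,  0.   ,  1.   ]])}
rack scene [([356.4, 272.0], 0.87)]
rack top [([292.6, 216.0], 0.83)]
  tri [0.677 0.073 0.008] 0.00
[... 894 characters left out ...]
[278.3, 210.1], 0.65)]
  tri [ 0.682 -0.057  0.356] 0.1068504138979685
glass_b scene [([296.5, 224.2], 0.96), ([368.8, 261.5], 0.89), ([405.4, 283.6], 0.89), ([385.9, 249.1], 0.82), ([340.2, 203.9], 0.68)]
glass_b top [([315.2, 168.6], 0.93), ([306.1, 217.6], 0.85), ([264.7, 173.9], 0.72), ([296.3, 306.6], 0.7), ([278.3, 210.1], 0.65)]
  tri [ 0.682 -0.057  0.356] 0.1068504138979685
glass_c scene [([296.5, 224.2], 0.96), ([368.8, 261.5], 0.89), ([405.4, 283.6], 0.89), ([385.9, 249.1], 0.82), ([340.2, 203.9], 0.68)]
glass_c top [([315.2, 168.6], 0.93), ([306.1, 217.6], 0.85), ([264.7, 173.9], 0.72), ([296.3, 306.6], 0.7), ([278.3, 210.1], 0.65)]
  tri [ 0.682 -0.057  0.356] 0.1068504138979685
```

View pics/scene0.png

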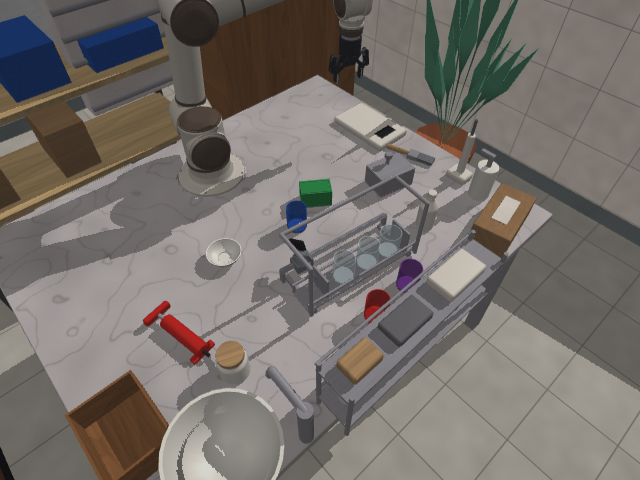

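View pics/top0.png

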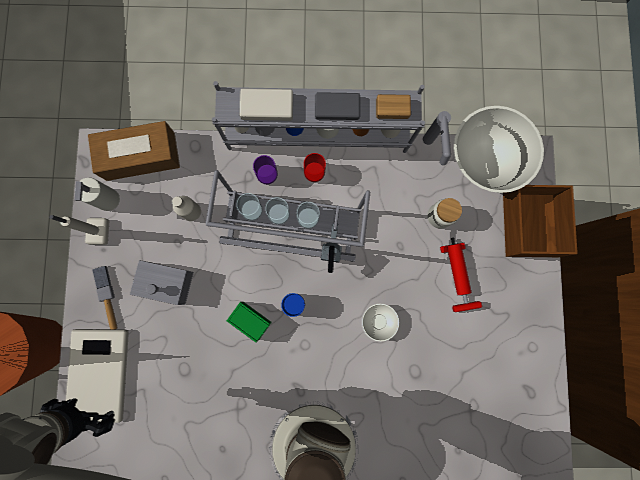

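Run:
```python
from h import *
np.set_printoptions(precision=3,suppress=True)
re=tri((397.4,243.2),(238.2,209.4));tb=tri((339.9,201.9),(284.5,234.5));sf=tri((320.8,281.6),(334,221.6));kg=tri((294.1,242.1),(329.6,260))
rk=tri((356.4,272),(292.6,216))
for n,v in zip("re tb sf kg rk".split(),(re,tb,sf,kg,rk)): print(n,*v)
v=re[0]-sf[0]; print(np.linalg.norm(v[:2]), np.degrees(np.arctan2(v[1],v[0])))
```

```text
re [0.692 0.238 0.025] 0.002117551306090658
tb [0.586 0.082 0.235] 0.0014026448109538945
sf [ 0.653 -0.051  0.053] 0.0006601660144620791
kg [ 0.532 -0.04   0.112] 0.00551322884026212
rk [0.677 0.073 0.008] 0.0009670267381588301
0.29147963587734743 82.3179340161508
```

The scene view shows the three clear glasses at about (343,272), (367,256) and (391,237). The end plate is at the far right of the rack near (410,235), and the black knob wing is near (297,243). In the top view the wing stands across the rail at (331,258), with the stop plate at about (335,222). The blue, red and purple look-alikes all stand outside the rack. Next I'll refine the rack and knob positions with depth.

Run:
```python
from h import *
np.set_printoptions(precision=4,suppress=True)
O=np.array([.674,.073,0]);
for n,(u,v) in(("scene",(296,245)),("top",(331,258))):
    im=cv2.imread(f"pics/{n}0.png"); d=np.load(f"pics/{n}0.npy")
    m=(im.max(2)<45); m[:v-25]=0; m[v+25:]=0; m[:,:u-25]=0; m[:,u+25:]=0
    vv,uu=np.nonzero(m); P=np.array([pt(n,(a,b),d[b,a]) for a,b in zip(uu,vv)])
    ok=(P[:,2]>.06)&(P[:,2]<.2); P=P[ok]
    print(n,len(P),P.min(0),P.max(0),np.median(P,0),uu[ok].min(),uu[ok].max(),vv[ok].min(),vv[ok].max())
    c=im[v-30:v+30,u-40:u+40]; cv2.imwrite(f"pics/c_{n}.png",cv2.resize(c,None,fx=5,fy=5,interpolation=cv2.INTER_NEAREST))
a=cv2.imread("pics/c_scene.png");b=cv2.imread("pics/c_top.png");cv2.imwrite("pics/c.png",np.hstack([a,b]))
# towel bar from top depth: points z .215-.245
d=np.load("pics/top0.npy"); vv,uu=np.mgrid[150:275,190:390]; f,cx,cy,E=K("top")
z=d[150:275,190:390]; C=np.stack([(uu-cx)/f*z,(vv-cy)/f*z,z],-1).reshape(-1,3); W=C@E[:3,:3].T+E[:3,3]
B=W[(W[:,2]>.22)&(W[:,2]<.25)&(W[:,0]>.5)&(W[:,0]<.66)]
l=cv2.fitLine(B[:,:2].astype(np.float32),cv2.DIST_HUBER,0,.01,.01).ravel(); print("bar",len(B),l,np.degrees(np.arctan2(l[1],l[0])),B.min(0),B.max(0),B.mean(0))
t=(B[:,:2]-l[2:])@l[:2]; print("mid",l[2:]+l[:2]*(t.min()+t.max())/2,t.max()-t.min())
```

```text
scene 113 [ 0.5029 -0.0496  0.0993] [ 0.5724 -0.0343  0.1392] [ 0.5528 -0.0454  0.1215] 289 305 239 250
top 187 [ 0.5015 -0.1068  0.0602] [ 0.6075 -0.0168  0.1399] [ 0.5515 -0.0401  0.11  ] 322 353 236 272
bar 995 [0.1242 0.9923 0.5917 0.09  ] 82.86353 [ 0.5598 -0.1284  0.225 ] [0.6597 0.2816 0.2409] [0.5969 0.0649 0.2339]
mid [0.5908 0.083 ] 0.40331257161126327
```

View pics/c.png

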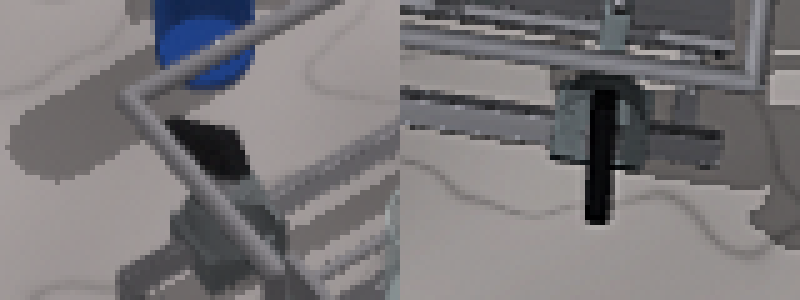

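```bash
cat > fit.py <<'E'
from h import *
from scipy.optimize import least_squares
from scipy.spatial.transform import Rotation as R
yaw=np.radians(-7.4)
Rr=R.from_euler('z',yaw).as_matrix()
a=Rr@[-np.sin(np.radians(35)),0,np.cos(np.radians(35))]
x0=Rr@[np.cos(np.radians(35)),0,np.sin(np.radians(35))]
def wing(q):
    M=np.column_stack([x0,np.cross(a,x0),a]); return M@R.from_euler('z',q).as_matrix()
O=np.array([.675,.072,0])
E
python3 - <<'E'
from fit import *
np.set_printoptions(precision=4,suppress=True)
A=[]
for n,(u0,u1,v0,v1) in(("scene",(288,306,237,251)),("top",(326,335,246,273))):
    im=cv2.imread(f"pics/{n}0.png"); d=np.load(f"pics/{n}0.npy")
    vv,uu=np.nonzero(im.max(2)<45); s=(uu>=u0)&(uu<=u1)&(vv>=v0)&(vv<=v1)
    P=np.array([pt(n,(p,q),d[q,p]) for p,q in zip(uu[s],vv[s])]); P=P[(P[:,2]>.07)&(P[:,2]<.16)]; A.append(P)
def res(g,P,q):
    L=(P-g[:3])@wing(q)-[0,0,-.004]; Q=np.abs(L)-[.037,.0075,.015]
    return np.linalg.norm(np.maximum(Q,0),axis=1)+np.minimum(Q.max(1),0)
for nm,P in(("scene",A[0]),("top",A[1]),("both",np.vstack(A))):
    r=least_squares(lambda g:res(g,P,g[3]),[.535,-.042,.11,0],loss="soft_l1",f_scale=.002,x_scale=[.01,.01,.01,.2])
    print(nm,len(P),r.x,"med",np.median(abs(r.fun)),"rack",Rr.T@(r.x[:3]-O), proj("top",r.x[:3]),proj("scene",r.x[:3]))
s=tri((320.8,281.6),(334,221.6))[0]; e=tri((397.4,243.2),(238.2,209.4))[0]; print("sf rack",Rr.T@(s-O),"end",Rr.T@(e-O))
E
```

```text
scene 113 [ 0.5337 -0.0396  0.1079  0.0969] med 0.0009063195005439145 rack [-0.1257 -0.1288  0.1079] [330.6146 260.2784] [295.9503 243.2416]
top 135 [ 0.5356 -0.0411  0.1087  0.0901] med 0.0009341889585047017 rack [-0.1237 -0.1301  0.1087] [331.188 259.609] [295.9391 243.6914]
both 248 [ 0.5351 -0.0395  0.1084  0.0799] med 0.0010674523571898619 rack [-0.1244 -0.1286  0.1084] [330.6042 259.783 ] [296.2602 243.3897]
sf rack [-0.0056 -0.1248  0.0525] end [-0.0041  0.1667  0.0253]
```

Run:
```python
from fit import *
np.set_printoptions(precision=2,suppress=True)
o=readout.get_obs(); R0=R.from_euler('xyz',[180,0,162.766],degrees=True); p0=o["ee_pos"]; print(p0*1000)
G=np.array([.535,-.040,.108])
for s in(1,-1):
    y=s*(Rr@[0,1,0]); z=-a; Rt=R.from_matrix(np.column_stack([np.cross(y,z),y,z]))
    print(s,"rotvec",(Rt*R0.inv()).as_rotvec(degrees=True),Rt.as_euler('xyz',degrees=True))
T=G-.016*a
print("a",a,"tcp grasp",T*1000,"shift",(T-p0)*1000,"pre(+90mm)",(T+.09*a-p0)*1000)
```

```text
[162.97 525.31 231.31]
1 rotvec [ -7.48 -34.24   9.53] [180.   35.  172.6]
-1 rotvec [  50.29  -10.98 -162.67] [180.  -35.   -7.4]
a [-0.57  0.07  0.82] tcp grasp [544.1  -41.18  94.89] shift [ 381.13 -566.5  -136.41] pre(+90mm) [ 329.93 -559.85  -62.69]
```

```bash
python3 -m jog '[{"rotation":[-2,-10,3],"translation":[40,-80,20],"grip":60},{"rotation":[-4,-20,6],"translation":[80,-160,20],"grip":60},{"rotation":[-4,-20,6],"translation":[80,-160,20],"grip":60},{"rotation":[-4,-20,6],"translation":[80,-160,20],"grip":60}]' 80; python3 -c "
from h import *
o=readout.get_obs();print(o['q'],o['ee_pos'],o['tcp_rot'])"
```

```text
time: 1.3
ee_pos: [0.2427, 0.3631, 0.2514]
tcp_rot: [179.0, 20.5, 168.8]
wrist_force: [0.5, 0.3, 0.5]
opening: 0.0595
grasp_force: 0.0
[ 69.14699745 -16.37536657  -9.37867265  92.31490938 -20.02008087
  79.3488589 ] [0.24272815 0.36311627 0.25138276] [178.95076559  20.51266714 168.78146449]
```

```bash
cat >> fit.py <<'E'
def to(rpy,tcp,cur=None):
    o=readout.get_obs(); Rc=R.from_euler('xyz',cur if cur is not None else o["tcp_rot"],degrees=True)
    return (R.from_euler('xyz',rpy,degrees=True)*Rc.inv()).as_rotvec(degrees=True).round(2),(np.array(tcp)*1000-o["ee_pos"]*1000).round(1)
E
python3 -c "
from fit import *
print(to([180,35,172.6],[.493,-.035,.169]))"
```

```text
(array([ -3.26, -14.15,   3.31]), array([ 250.3, -398.1,  -82.4]))
```

```bash
python3 -m jog '[{"rotation":[-1.6,-7,1.6],"translation":[30,-40,0],"grip":60},{"rotation":[-3.3,-14.15,3.3],"translation":[60,-80,0],"grip":60},{"rotation":[-3.3,-14.15,3.3],"translation":[90,-120,0],"grip":60},{"rotation":[-3.3,-14.15,3.3],"translation":[120,-160,0],"grip":60},{"rotation":[-3.3,-14.15,3.3],"translation":[150,-200,0],"grip":60},{"rotation":[-3.3,-14.15,3.3],"translation":[175,-240,0],"grip":60},{"rotation":[-3.3,-14.15,3.3],"translation":[200,-280,0],"grip":60},{"rotation":[-3.3,-14.15,3.3],"translation":[220,-320,-20],"grip":60},{"rotation":[-3.3,-14.15,3.3],"translation":[235,-360,-50],"grip":60},{"rotation":[-3.3,-14.15,3.3],"translation":[250,-398,-82],"grip":60},{"rotation":[-3.3,-14.15,3.3],"translation":[250,-398,-82],"grip":60},{"rotation":[-3.3,-14.15,3.3],"translation":[250,-398,-82],"grip":60},{"rotation":[-3.3,-14.15,3.3],"translation":[250,-398,-82],"grip":60}]'
python3 - <<'E'
from fit import *
o=readout.get_obs();print(o['q'],o['ee_pos'],o['tcp_rot'])
im,d=imaging.camera("scene"); t,dt=imaging.camera("top")
np.save("pics/s1.npy",d)
b=cv2.resize(im[180:310,230:430],None,fx=2,fy=2); c=cv2.resize(t[190:320,240:440],None,fx=2,fy=2)
cv2.imwrite("pics/p1.png",np.hstack([b,c])[:,:,::-1])
print(to([180,35,172.6],[.5441,-.0412,.0949]))
E
```

```text
time: 2.6
ee_pos: [0.4932, -0.032, 0.1706]
tcp_rot: [179.9, 34.9, 172.4]
wrist_force: [0.2, 0.5, 0.3]
opening: 0.0602
grasp_force: 0.0
[ -1.87501902 -39.87248552 -39.40240297  55.66452963  -3.19225119
   4.65814837] [ 0.49317349 -0.03202414  0.17063818] [179.94537551  34.93320303 172.44885034]
(array([-0.04, -0.02,  0.01]), array([ 50.7,  -9.9, -76.2]))
```

View pics/p1.png

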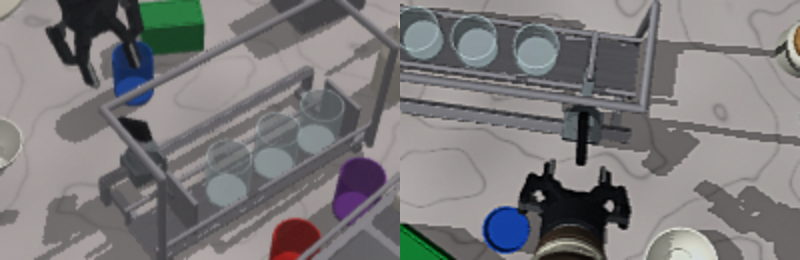

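The picture shows the open gripper lined up with the wing, which stays midway between the fingers (top crop, about (582,137)). The blue tumbler is clear of it. I'm going in along the knob axis.

```bash
python3 -m jog '[{"rotation":[0,0,0],"translation":[13,-4,-19],"grip":60},{"rotation":[0,0,0],"translation":[25,-6,-38],"grip":60},{"rotation":[0,0,0],"translation":[38,-8,-57],"grip":60},{"rotation":[0,0,0],"translation":[51,-10,-76],"grip":60},{"rotation":[0,0,0],"translation":[51,-10,-76],"grip":60},{"rotation":[0,0,0],"translation":[51,-10,-76],"grip":60}]'
python3 - <<'E'
from fit import *
im,d=imaging.camera("scene"); t,dt=imaging.camera("top")
b=cv2.resize(im[200:300,240:340],None,fx=4,fy=4,interpolation=cv2.INTER_CUBIC); c=cv2.resize(t[210:310,280:380],None,fx=4,fy=4,interpolation=cv2.INTER_CUBIC)
cv2.imwrite("pics/p2.png",np.hstack([b,c])[:,:,::-1])
E
```

```text
time: 3.3
ee_pos: [0.544, -0.0414, 0.0941]
tcp_rot: [180.0, 34.9, 172.6]
wrist_force: [0.4, -0.5, -0.8]
opening: 0.06
grasp_force: 0.0
```

View pics/p2.png

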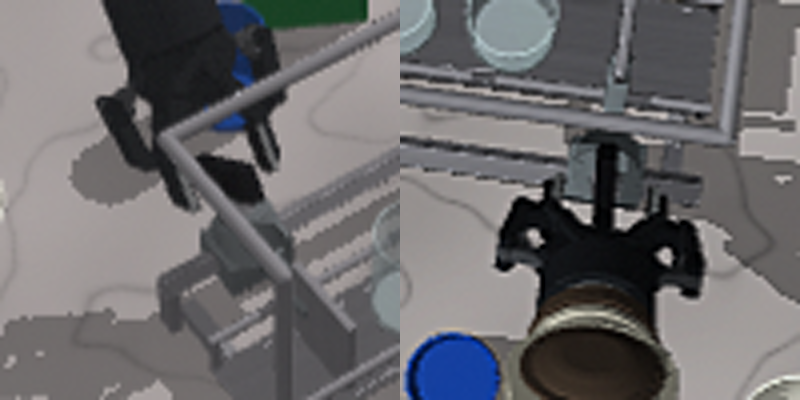

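The wing sits between the two fingers in both crops, near (230,180) in the scene view and (605,180) in the top view. I'm closing the gripper.

```bash
python3 -m jog '[{"rotation":[0,0,0],"translation":[0,0,0],"grip":5},{"rotation":[0,0,0],"translation":[0,0,0],"grip":5},{"rotation":[0,0,0],"translation":[0,0,0],"grip":5},{"rotation":[0,0,0],"translation":[0,0,0],"grip":5},{"rotation":[0,0,0],"translation":[0,0,0],"grip":5},{"rotation":[0,0,0],"translation":[0,0,0],"grip":5},{"rotation":[0,0,0],"translation":[0,0,0],"grip":5},{"rotation":[0,0,0],"translation":[0,0,0],"grip":5}]' 80
python3 - <<'E'
from fit import *
o=readout.get_obs(); print(o['wrist_force'],o['torque'],o['q'])
np.set_printoptions(precision=1,suppress=True)
for d in(8,16,24,32,40,48,56,64,72,80,83): print(d,a*d)
E
```

```text
time: 4.2
ee_pos: [0.5441, -0.0423, 0.0945]
tcp_rot: [179.9, 34.9, 172.5]
wrist_force: [-9.7, 2.9, 8.5]
opening: 0.0156
grasp_force: 78.1
[-9.74787974  2.89694713  8.53442524] [0.59769071 1.08000178 0.30232592] [ -3.19463516 -30.66369749 -42.90699226  42.90554483  -2.40176711
   3.57242993]
8 [-4.6  0.6  6.6]
16 [-9.1  1.2 13.1]
24 [-13.7   1.8  19.7]
32 [-18.2   2.4  26.2]
40 [-22.8   3.   32.8]
48 [-27.3   3.5  39.3]
56 [-31.9   4.1  45.9]
64 [-36.4   4.7  52.4]
72 [-41.    5.3  59. ]
80 [-45.5   5.9  65.5]
83 [-47.2   6.1  68. ]
```

```bash
python3 -m jog '[{"rotation":[-4.6,0.6,6.6],"translation":[0,0,1],"grip":5},{"rotation":[-9.1,1.2,13.1],"translation":[0,0,1],"grip":5},{"rotation":[-13.7,1.8,19.7],"translation":[0,0,1],"grip":5},{"rotation":[-18.2,2.4,26.2],"translation":[0,0,1],"grip":5},{"rotation":[-18.2,2.4,26.2],"translation":[0,0,1],"grip":5}]'; python3 -c "
from fit import *
o=readout.get_obs(); print(o['wrist_force'],o['torque'],o['q'],o['torque']@a)"
```

```text
time: 4.7
ee_pos: [0.5439, -0.0425, 0.0947]
tcp_rot: [-159.6, 29.0, -150.2]
wrist_force: [-5.2, 2.0, 2.4]
opening: 0.0152
grasp_force: 79.2
[-5.16781746  1.95769807  2.38748104] [0.49630616 0.86434209 0.16431633] [ -3.13739536 -30.65718983 -42.87223844  42.97283465  -2.55413597
 -28.4740685 ] -0.08384598416696615
```

```bash
python3 -m jog '[{"rotation":[-4.6,0.6,6.6],"translation":[0,0,0],"grip":5},{"rotation":[-9.1,1.2,13.1],"translation":[0,0,0],"grip":5},{"rotation":[-13.7,1.8,19.7],"translation":[0,0,0],"grip":5},{"rotation":[-18.2,2.4,26.2],"translation":[0,0,0],"grip":5},{"rotation":[-22.8,3,32.8],"translation":[0,0,0],"grip":5},{"rotation":[-27.3,3.5,39.3],"translation":[0,0,0],"grip":5},{"rotation":[-27.3,3.5,39.3],"translation":[0,0,0],"grip":5}]'
python3 - <<'E'
from fit import *
o=readout.get_obs(); print(o['wrist_force'],o['torque'],o['q'],o['torque']@a)
im,d=imaging.camera("scene"); t,dt=imaging.camera("top")
b=cv2.resize(im[200:300,240:340],None,fx=4,fy=4,interpolation=cv2.INTER_CUBIC); c=cv2.resize(t[190:290,270:370],None,fx=4,fy=4,interpolation=cv2.INTER_CUBIC)
cv2.imwrite("pics/p3.png",np.hstack([b,c])[:,:,::-1])
E
```

```text
time: 5.4
ee_pos: [0.5441, -0.0428, 0.0949]
tcp_rot: [-145.3, 5.7, -105.9]
wrist_force: [-4.2, 0.3, 4.3]
opening: 0.015
grasp_force: 79.1
[-4.18338119  0.31744983  4.26457306] [0.28698448 0.68166247 0.04002678] [ -3.12074162 -30.83322661 -43.06023904  42.74089113  -2.6340349
 -76.22566296] -0.08009130998994876
```

View pics/p3.png

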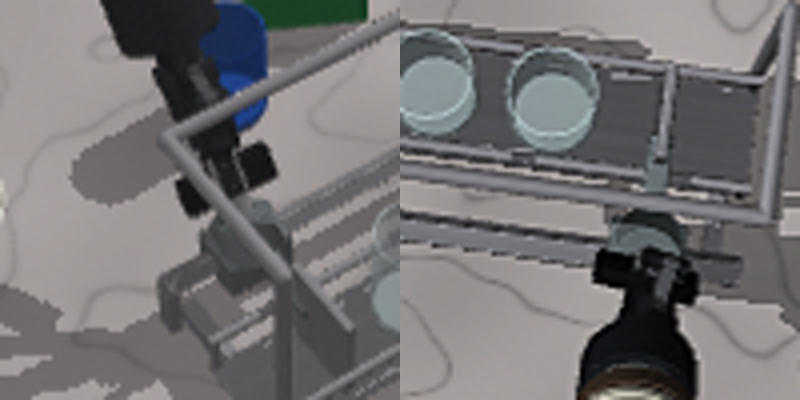

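The wing now lies along the rail, still between the fingers, so the knob is loose. Next is the slide along rack +y, gently.

```bash
python3 -m jog '[{"rotation":[0,0,0],"translation":[0.5,4,0],"grip":5},{"rotation":[0,0,0],"translation":[1,8,0],"grip":5},{"rotation":[0,0,0],"translation":[1.5,12,0],"grip":5},{"rotation":[0,0,0],"translation":[2.1,16,0],"grip":5},{"rotation":[0,0,0],"translation":[2.6,20,0],"grip":5},{"rotation":[0,0,0],"translation":[3.1,24,0],"grip":5},{"rotation":[0,0,0],"translation":[3.6,28,0],"grip":5},{"rotation":[0,0,0],"translation":[4.1,32,0],"grip":5},{"rotation":[0,0,0],"translation":[4.7,36,0],"grip":5},{"rotation":[0,0,0],"translation":[5.2,40,0],"grip":5},{"rotation":[0,0,0],"translation":[5.7,44,0],"grip":5},{"rotation":[0,0,0],"translation":[6.2,48,0],"grip":5},{"rotation":[0,0,0],"translation":[6.7,52,0],"grip":5},{"rotation":[0,0,0],"translation":[7.3,56,0],"grip":5},{"rotation":[0,0,0],"translation":[7.8,60,0],"grip":5},{"rotation":[0,0,0],"translation":[8.3,64,0],"grip":5},{"rotation":[0,0,0],"translation":[8.8,68,0],"grip":5},{"rotation":[0,0,0],"translation":[9.3,72,0],"grip":5},{"rotation":[0,0,0],"translation":[9.9,76,0],"grip":5}]'
python3 - <<'E'
from fit import *
o=readout.get_obs(); print(o['wrist_force'],o['torque'],o['q'])
im,d=imaging.camera("scene"); t,dt=imaging.camera("top")
for n in("scene","top"): print([(np.round(x["uv"],1).tolist(),round(x["confidence"],2)) for x in spotter.mark_of(n,"stop_face")[:2]],[np.round(x["uv"],1).tolist() for x in spotter.mark_of(n,"glass_a")])
b=cv2.resize(im[190:290,310:410],None,fx=4,fy=4,interpolation=cv2.INTER_CUBIC); c=cv2.resize(t[180:280,225:325],None,fx=4,fy=4,interpolation=cv2.INTER_CUBIC)
cv2.imwrite("pics/p4.png",np.hstack([b,c])[:,:,::-1])
E
```

```text
time: 7.4
ee_pos: [0.5536, 0.0326, 0.0948]
tcp_rot: [-145.3, 5.8, -106.2]
wrist_force: [-13.5, -2.9, 10.7]
opening: 0.0154
grasp_force: 81.5
[-13.48331002  -2.91618455  10.70764789] [-0.54224798  1.69505721 -0.74703941] [  8.02338424 -28.27208253 -41.36731064  42.87952166  -9.07965303
 -66.77150141]
[([343.6, 269.8], 0.56), ([319.4, 231.5], 0.5)] [[297.3, 226.2], [352.3, 270.0], [372.3, 315.3], [406.8, 287.0], [382.6, 249.6], [366.9, 261.2]]
[([306.7, 220.0], 0.94)] [[266.8, 174.9], [278.8, 211.3], [249.0, 210.9], [312.1, 169.8], [298.1, 216.8]]
```

View pics/p4.png

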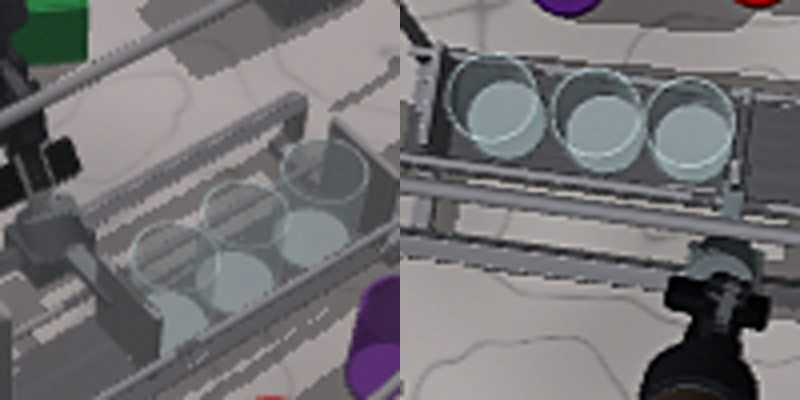

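The stop plate moved with the knob and has reached glass_c. Glass_c and glass_b are nearly touching. Gaps remain between b and a and between a and the end plate, about 12–15 mm in total. I'll continue slower and watch the force.

```bash
python3 -m jog '[{"rotation":[0,0,0],"translation":[0,2,1],"grip":5},{"rotation":[0,0,0],"translation":[0,4,1],"grip":5},{"rotation":[0,0,0],"translation":[0.2,6,1],"grip":5},{"rotation":[0,0,0],"translation":[0.5,8,1],"grip":5},{"rotation":[0,0,0],"translation":[0.7,9.5,1],"grip":5},{"rotation":[0,0,0],"translation":[0.7,9.5,1],"grip":5},{"rotation":[0,0,0],"translation":[0.7,9.5,1],"grip":5}]'
python3 - <<'E'
from fit import *
o=readout.get_obs(); print(o['wrist_force'],o['wrist_force']@Rr,o['ee_pos'])
im,d=imaging.camera("scene"); t,dt=imaging.camera("top")
for n in("scene","top"): print([(np.round(x["uv"],1).tolist(),round(x["confidence"],2)) for x in spotter.mark_of(n,"stop_face")[:2]])
b=cv2.resize(im[190:290,310:410],None,fx=4,fy=4,interpolation=cv2.INTER_CUBIC); c=cv2.resize(t[180:280,225:325],None,fx=4,fy=4,interpolation=cv2.INTER_CUBIC)
cv2.imwrite("pics/p5.png",np.hstack([b,c])[:,:,::-1])
E
```

```text
time: 8.4
ee_pos: [0.5545, 0.0424, 0.095]
tcp_rot: [-145.4, 5.7, -106.0]
wrist_force: [2.3, -5.2, -0.9]
opening: 0.0151
grasp_force: 78.3
[ 2.27798499 -5.17830978 -0.86852301] [ 2.92595552 -4.84178604 -0.86852301] [0.55449627 0.04239736 0.09495691]
[([349.8, 268.3], 0.87), ([387.1, 250.5], 0.15)]
[([305.9, 217.3], 0.87), ([282.0, 233.5], 0.18)]
```

View pics/p5.png

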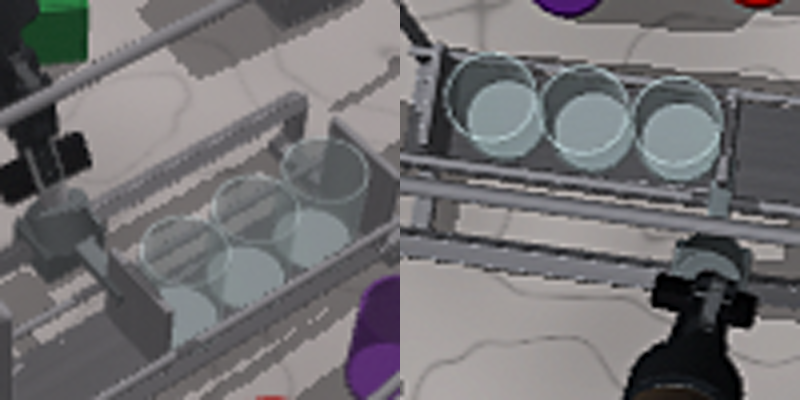

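All three glasses are now almost touching each other, and glass_a is close to the end plate. I'll take the last few mm in small steps.

```bash
python3 -m jog '[{"rotation":[0,0,0],"translation":[0.1,1,0],"grip":5},{"rotation":[0,0,0],"translation":[0.3,2,0],"grip":5},{"rotation":[0,0,0],"translation":[0.4,3,0],"grip":5},{"rotation":[0,0,0],"translation":[0.4,3,0],"grip":5}]'; python3 -c "
from fit import *
o=readout.get_obs(); print(o['wrist_force']@Rr,o['ee_pos'])"; python3 -m jog '[{"rotation":[0,0,0],"translation":[0.1,1,0],"grip":5},{"rotation":[0,0,0],"translation":[0.1,1,0],"grip":5}]';python3 -c "
from fit import *
o=readout.get_obs(); print(o['wrist_force']@Rr,o['ee_pos'])"
```

```text
time: 9.0
ee_pos: [0.5549, 0.0453, 0.095]
tcp_rot: [-145.3, 5.7, -106.0]
wrist_force: [1.5, -5.5, -0.6]
opening: 0.0154
grasp_force: 78.4
[ 2.19481049 -5.24460391 -0.55823021] [0.55485977 0.04531214 0.0949592 ]
time: 9.2
ee_pos: [0.555, 0.0463, 0.0949]
tcp_rot: [-145.3, 5.7, -106.0]
wrist_force: [0.4, -5.9, -0.9]
opening: 0.0151
grasp_force: 78.4
[ 1.14226571 -5.84516073 -0.94515568] [0.55497692 0.04625247 0.09494567]
```

```bash
F='from fit import *
o=readout.get_obs(); print(o["wrist_force"]@Rr,o["ee_pos"])'; python3 -m jog '[{"rotation":[0,0,0],"translation":[0.1,1,0],"grip":5},{"rotation":[0,0,0],"translation":[0.1,1,0],"grip":5}]' >/dev/null;python3 -c "$F"; python3 -m jog '[{"rotation":[0,0,0],"translation":[0.1,0.7,0],"grip":5},{"rotation":[0,0,0],"translation":[0.1,0.7,0],"grip":5}]'>/dev/null;python3 -c "$F"
python3 - <<'E'
from fit import *
ims=[];U=[]
for k in range(3):
    im,d=imaging.camera("scene"); t,dt=imaging.camera("top")
    U.append([spotter.mark_of(n,"stop_face")[0]["uv"] for n in("scene","top")])
U=np.mean(U,0); p,e=tri(*U); print(U,Rr.T@(p-O),e)
b=cv2.resize(im[190:290,310:410],None,fx=4,fy=4,interpolation=cv2.INTER_CUBIC); c=cv2.resize(t[190:240,225:325],None,fx=4,fy=8,interpolation=cv2.INTER_CUBIC)
cv2.imwrite("pics/p6.png",np.hstack([b,c])[:,:,::-1])
E
```

```text
[ 2.29565947 -5.25008861 -0.45563217] [0.55507626 0.04726915 0.09493455]
[ 2.91961653 -6.15852524 -0.88026029] [0.55515932 0.04792073 0.09493307]
[[349.1        265.2       ]
 [266.06666667 214.63333333]] [-0.02345847  0.04582775 -0.00327339] 0.05888802719079472
```

View pics/p6.png

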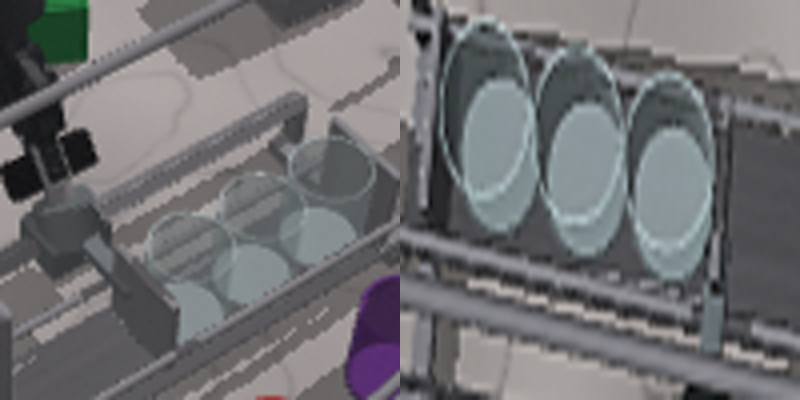

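All three glasses are moving as a row (glass_a has shifted toward the plate) with a steady push of about 5–6 N. They haven't bottomed out yet, so I'll keep stepping.

```bash
F='from fit import *
o=readout.get_obs(); print(o["wrist_force"]@Rr,o["ee_pos"])'; python3 -m jog '[{"rotation":[0,0,0],"translation":[0.1,1,0],"grip":5},{"rotation":[0,0,0],"translation":[0.1,1,0],"grip":5}]' >/dev/null;python3 -c "$F"; python3 -m jog '[{"rotation":[0,0,0],"translation":[0.1,0.7,0],"grip":5},{"rotation":[0,0,0],"translation":[0.1,0.7,0],"grip":5}]'>/dev/null;python3 -c "$F"
```

```text
[ 2.62869703 -6.41452441 -0.23730343] [0.55527785 0.04881399 0.09498018]
[ 2.77132949 -6.48474166 -0.48662057] [0.55535969 0.04947428 0.09495577]
```

```bash
F='from fit import *
o=readout.get_obs(); print(o["wrist_force"]@Rr,o["ee_pos"])'; python3 -m jog '[{"rotation":[0,0,0],"translation":[0.1,0.7,0],"grip":5},{"rotation":[0,0,0],"translation":[0.1,0.7,0],"grip":5}]' >/dev/null;python3 -c "$F"; python3 -m jog '[{"rotation":[0,0,0],"translation":[0.1,0.7,0],"grip":5},{"rotation":[0,0,0],"translation":[0.1,0.7,0],"grip":5}]'>/dev/null;python3 -c "$F"
```

```text
[ 1.71195392 -7.49817884 -0.4898164 ] [0.55542249 0.05006929 0.09492102]
[ 1.224734   -8.98165697 -0.43388599] [0.55547072 0.05040567 0.0949167 ]
```

Contact: the push rises to 9 N and the motion stalls, so the row is closed. I'll ease back slightly and turn the knob tight.

```bash
python3 -m jog '[{"rotation":[0,0,0],"translation":[-0.1,-0.7,0],"grip":5},{"rotation":[4.6,-0.6,-6.6],"translation":[-0.1,-0.7,0],"grip":5},{"rotation":[9.1,-1.2,-13.1],"translation":[-0.1,-0.7,0],"grip":5},{"rotation":[13.7,-1.8,-19.7],"translation":[-0.1,-0.7,0],"grip":5},{"rotation":[18.2,-2.4,-26.2],"translation":[-0.1,-0.7,0],"grip":5},{"rotation":[22.8,-3,-32.8],"translation":[-0.1,-0.7,0],"grip":5},{"rotation":[27.3,-3.5,-39.3],"translation":[-0.1,-0.7,0],"grip":5},{"rotation":[31.9,-4.1,-45.9],"translation":[-0.1,-0.7,0],"grip":5},{"rotation":[36.4,-4.7,-52.4],"translation":[-0.1,-0.7,0],"grip":5},{"rotation":[41,-5.3,-59],"translation":[-0.1,-0.7,0],"grip":5},{"rotation":[43.2,-5.6,-62.2],"translation":[-0.1,-0.7,0],"grip":5},{"rotation":[43.2,-5.6,-62.2],"translation":[-0.1,-0.7,0],"grip":5}]'; python3 -c "
from fit import *
o=readout.get_obs(); print(o['wrist_force']@Rr,o['torque'],o['torque']@a,o['q'][5])"
```

```text
time: 12.2
ee_pos: [0.5553, 0.0507, 0.0948]
tcp_rot: [-177.3, 34.7, 177.2]
wrist_force: [0.2, -4.9, -0.0]
opening: 0.0154
grasp_force: 82.8
[ 8.34824891e-01 -4.87379956e+00 -2.27564917e-03] [-0.58591894  0.68220262 -0.45101342] 0.014218778671044097 11.017646660732247
```

```bash
F='from fit import *
o=readout.get_obs(); print(o["wrist_force"]@Rr,o["torque"],o["torque"]@a,o["tcp_rot"])'; python3 -m jog '[{"rotation":[2.3,-0.3,-3.3],"translation":[0,0,0],"grip":5},{"rotation":[2.3,-0.3,-3.3],"translation":[0,0,0],"grip":5}]' >/dev/null;python3 -c "$F"; python3 -m jog '[{"rotation":[1.7,-0.2,-2.5],"translation":[0,0,0],"grip":5},{"rotation":[1.7,-0.2,-2.5],"translation":[0,0,0],"grip":5}]'>/dev/null;python3 -c "$F";  python3 -m jog '[{"rotation":[1.7,-0.2,-2.5],"translation":[0,0,0],"grip":5},{"rotation":[1.7,-0.2,-2.5],"translation":[0,0,0],"grip":5}]'>/dev/null;python3 -c "$F"
```

```text
[-0.10931468 -5.28573941 -0.60535747] [-0.81308681  0.71233041 -0.5165851 ] 0.09194417411605871 [-179.99593795   34.79881258  172.36146735]
[ 0.20598494 -5.56091823 -1.6829929 ] [-0.93887812  0.75722045 -0.59993608] 0.09853326421622544 [177.95906957  34.71642409 168.73591717]
[ 1.72807379 -4.59578989 -1.77070974] [-0.59911616  0.60310631  0.07966165] 0.45058575426418956 [175.92995155  34.53875357 165.13026866]
```

```bash
python3 -m jog '[{"rotation":[0,0,0],"translation":[0,0,0],"grip":50},{"rotation":[0,0,0],"translation":[0,0,0],"grip":50},{"rotation":[0,0,0],"translation":[0,0,0],"grip":50},{"rotation":[0,0,0],"translation":[0,0,0],"grip":50},{"rotation":[0,0,0],"translation":[-14,2,20],"grip":50},{"rotation":[0,0,0],"translation":[-28,4,40],"grip":50},{"rotation":[0,0,0],"translation":[-42,6,60],"grip":50},{"rotation":[0,0,0],"translation":[-63,8,90],"grip":50},{"rotation":[0,0,0],"translation":[-90,10,120],"grip":50},{"rotation":[0,0,0],"translation":[-120,10,150],"grip":50},{"rotation":[0,0,0],"translation":[-120,10,150],"grip":50},{"rotation":[0,0,0],"translation":[-120,10,150],"grip":50}]'
python3 - <<'E'
from fit import *
np.set_printoptions(precision=4,suppress=True)
A=[];I=[]
G0=np.array([.535,-.040,.108])+Rr@[0,.094,0]
for n in("scene","top"):
    im,d=imaging.camera(n); im=im[:,:,::-1]
    u,v=proj(n,G0).astype(int); s=50
    I.append(cv2.resize(im[v-60:v+40,u-40:u+60],None,fx=4,fy=4,interpolation=cv2.INTER_CUBIC))
    vv,uu=np.nonzero(im.max(2)<45); k=(abs(uu-u)<22)&(abs(vv-v)<22)
    P=np.array([pt(n,(p,q),d[q,p]) for p,q in zip(uu[k],vv[k])]); P=P[(np.linalg.norm(P-G0,axis=1)<.05)]; A.append(P)
cv2.imwrite("pics/p7.png",np.hstack(I))
def res(g,P,q):
    L=(P-g[:3])@wing(q)-[0,0,-.004]; Q=np.abs(L)-[.037,.0075,.015]
    return np.linalg.norm(np.maximum(Q,0),axis=1)+np.minimum(Q.max(1),0)
for nm,P in(("scene",A[0]),("top",A[1]),("both",np.vstack(A))):
    r=least_squares(lambda g:res(g,P,g[3]),[*G0,0],loss="soft_l1",f_scale=.002,x_scale=[.01,.01,.01,.2])
    print(nm,len(P),r.x,"med",np.median(abs(r.fun)),"rack",Rr.T@(r.x[:3]-O))
E
```

```text
time: 14.0
ee_pos: [0.4357, 0.0613, 0.2465]
tcp_rot: [175.7, 34.7, 165.1]
wrist_force: [0.8, -0.2, 0.2]
opening: 0.0503
grasp_force: 0.0
scene 129 [ 0.5448  0.0522  0.108  -0.0095] med 0.000949727534022525 rack [-0.1265 -0.0364  0.108 ]
top 150 [0.5473 0.0506 0.1081 0.051 ] med 0.0010397695585348437 rack [-0.1239 -0.0377  0.1081]
both 279 [ 0.5464  0.0518  0.1078 -0.0018] med 0.0010609135865844123 rack [-0.1249 -0.0366  0.1078]
```

View pics/p7.png

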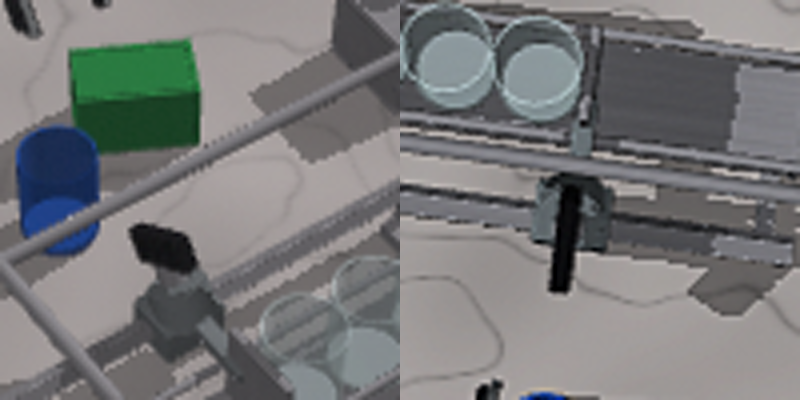

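The wing is square across the rail (fit about 0 rad, and the torque rise confirmed the end stop). The stop travelled about 92 mm, the glasses are closed up, and the arm is clear. Handing in.

```bash
python3 -c "
from h import *
print(bot.job_done())"
```

```text
the job is handed in; nothing more can be done
None
```

The job is handed in at about 14 s on the robot's clock: I loosened the knob, slid the stop about 92 mm until the three upright glasses closed up against the end plate (about 9 N at contact, then eased back), and turned the knob tight again to its end stop.

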